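# Open the germinator and level its seed tray

### The arm

A 6-joint arm with a two-finger parallel gripper is mounted at the origin on the work surface. World frame = base frame: x ahead of the robot, y to its left, z up, the work surface at z = 0. Lengths are in m, angles in rad, forces in N, time in s.
With the tool pointing down it reaches from about 0.3 to 0.875 m from the base axis. Payload 6.4 kg.
Tool frame: the origin (TCP) lies midway between the tips of the shut fingers; the grasp point (between the pads) lies 19 mm behind it; x points along the fingers, y is the direction in which the jaws open and shut, and the axes are right-handed (so a half turn about x gives the same grasp; the last joint's range is limited). The gripper opens to 85 mm and grips with 20 to 120 N. Pads are 22 mm wide; open, the fingers measure 114 mm over their backs; the gripper's body (76 mm by 85 mm) begins 54 mm behind the grasp point. The pads swing forward as they close: fully open they stand 13 mm farther back than shut.
Start: joints at [-1.516, 0.181, 1.607, -0, 1.354, -0.206], TCP at [0.148, -0.556, 0.231] pointing down, gripper open.
Joint ranges: [-2.99, 2.99], [-0.89, 2.07], [0.3, 2.58], [-1.14, 4.28], [0, 2.63], [-3.12, 3.12]. Speed limits (rad/s): [2.57, 2.57, 3.01, 3.14, 3.14, 3.14].

### API

Orientations are given as a unit quaternion [w, x, y, z].
In Python, from bench import ctrl gives the robot as it stands.
- The arm moves only by the tool step_arm, never from a script. Its argument "motion" is a list of rows, each a list of 7 numbers: the shift along the tool's x, y, z in mm, then the turn, a rotation vector about the tool's x, y, z in degrees, then the closure in counts, from 0 (fully open) to 255 (shut). In form: [[tx, ty, tz, rx, ry, rz, hand], ...]. A call has 1 to 10 rows; each row is the pose to reach, as a shift and turn from the pose commanded when the call began, along the tool's axes at that moment; what a row does not reach only later rows make up. A row lasts 1/8 s, in which the tool goes at most 62.5 mm and 10.7 degrees, less where a joint would pass 70% of its speed; a pose out of reach is approached as far as the arm can. A call with a gripper value outside its range is refused whole. The fingers move at their own pace and stop on an object; the grip force is fixed at half the most. Time passes only in rows, so rows that repeat a pose let the fingers close. It gives the time, the measured TCP pose, the force and the opening at its end, in the units of the state.
- ctrl.get_obs(): the state, without advancing time (a new reading comes with each control period).
- ctrl.camera(name): name is "scene" or "side" or "wrist"; returns (picture, depth): 400x640x3 uint8, red, green, blue; 400x640 float32, m along the optical axis (not along the pixel's ray), 0 where there is no reading.
- ctrl.camera_info(name): a dict with "fx", "fy", "cx", "cy" (pixels), "T" (4x4, takes a point from camera to world coordinates); the wrist camera has in their place "hand_eye" (4x4, takes a point from camera to tool coordinates, whose origin is the TCP and whose axes are the tool frame's). Camera axes: x right, y down, z forward; pixel columns grow to the right and rows downward; lengths in m; the calibration is good to about 2 mm. A picture is of the moment at which its call begins: read the wrist's pose just before it. camera_info takes no time and is no camera call.
- ctrl.hand_in(): hands the job in, once; it reports no verdict.
The state is a dict: "time_s": time; "q": joint angles; "dq": joint speeds; "joint_efforts": joint torques, N m; "eef_pos": TCP position; "eef_rot": TCP orientation; "wrist_force": force on the tool from outside, world axes, zero at the start; "torque": the same for the moment, N m; "opening": opening from 0.0 (shut) to 1.0 (fully open).
Only numpy, scipy, OpenCV 4.12 (cv2) and the standard library are available. Lean on these libraries where they do the work, as an engineer would, in place of code of your own. Each camera call takes 0.05 s, during which the arm holds its last target. There are 200 camera calls.

### The job

Lift the germinator's clear lid by its front handle, past the point where the gas struts take over, so that it stands fully open on them by itself. Then take the grey levelling wedge from the table and push it, thin end first, under the low end of the seed tray inside until the tray sits level, with its high end still close to the chamber's end wall. Leave the wedge in place and the lid standing open, do not tip the tray about, and leave the other things on the table where they stand.

Things in the scene. Friction and masses are not known exactly. Their poses are not given: they have to be found in the camera images.
- germinator: Germinator fixed to the table: white open tub, 200 mm deep (x) by 344 wide (y), rim 78 mm above the table, walls 12 mm thick, control panel on the front. Origin: centre of its underside, at table height. x points to its back (hinge side, away from the robot), y to its left; turned up to 0.15 rad. Chamber inside: x -88 to +88, y -160 to +160 mm. Gas struts outside both ends, out to y = +-193 mm.
- floor_high (a point): Chamber floor at the middle of the left (+y) end wall, 40 mm above the table. The smooth steel floor falls evenly, 4 degrees, from here to floor_low.
- floor_low (a point): Chamber floor at the middle of the right (-y) end wall, by the drain, 320 mm from floor_high and 17.6 mm above the table.
- lid (a joint): Lid of the germinator: aluminium frame 45 mm tall with clear glazing, 0.9 kg, 352 mm wide, hinged along the rear rim. 0 rad = shut (as it starts), 1.48 = fully open at its stop. Let go below the balance point (about 0.6 rad, at most 0.75) it falls shut; beyond, two gas struts raise it within about 3 s and hold it. The handle needs about 4 N up at first, less towards the balance point.
- lid_handle (a point): Middle of the lid's front handle: round black bar, 12 mm diameter, 130 mm long, parallel to the germinator's y, 45 mm ahead of the lid's front face (39 mm clear behind the bar), free above and below. Lid shut: 101 mm above the table. It moves on a circle of 256 mm radius about lid_hinge; open, it stands almost straight above the hinge.
- lid_hinge (a point): Point on the lid's hinge axis midway along the rear rim, 79 mm above the table, 106 mm behind the germinator's origin; the axis runs along the germinator's y.
- tray: Black seed tray with brown plugs and sprouts, 130 (x) by 150 (y) by 50 mm tall (sprouts to 65), 0.6 kg, loose in the chamber's left part, y towards its high end, 4 mm from the left end wall. Origin: centre of its underside, at the runners' soles. z is its upward normal: 0.07 rad off vertical at the start, level when vertical (low end 10.5 mm higher). It pivots on its high end.
- tray_low_end (a point): Middle of the bottom edge of the tray's low (-y) end, where the wedge goes in: the tray stands on two 6 mm high runners along its y at x = +-52 mm, so that between them (96 mm) its underside is 6 mm clear of the floor.
- wedge: Grey plastic levelling wedge, 80 g, 130 mm long (x) and 40 wide (y), evenly tapered from 26 mm tall at x = -65 to 2 mm at x = +65 mm (thin end). Origin: centre of its underside; z up. Lies on the table beside the germinator, on either side, in any direction. Stays where it is left under the tray.
- wedge_tip (a point): Middle of the wedge's thin end, at its underside. With the wedge on the chamber floor it first lifts the tray when about 22 mm inside the tray's low end; the tray is level with it about 79 mm inside (51 mm of the thick end showing); 10 mm more or less tilts the tray 0.012 rad.
- spray_bottle: Bystander: standing white spray bottle with grey trigger head, 64 mm diameter, 160 mm tall; origin at the centre of its foot.
- pot: Bystander: empty pale green plant pot, 80 mm diameter at the rim, 75 mm tall, standing; origin at the centre of its foot.
- carton: Bystander: small white carton with a blue band, 90 x 60 mm, 55 mm tall; origin at the centre of its underside.

How it is judged:
By the outcome, as a careful person would: the job done as asked, in the order asked, and still so for the second after the job is handed in, with the robot touching nothing.
It also fails if it takes over 72 s, if anything falls off the work surface, if the arm or the gripper's body presses on something with over 40 N, if the wrist force passes 120 N, or if a joint passes its speed limit or range.

## Working session

There is one attempt and no reset: what is moved stays moved. The work goes in short steps, Python scripts to look and compute and a tool call to move; the robot and the scene stay as the last step left them, time stands still between calls to the robot, and variables do not carry over. Pictures are saved under pics/ and viewed, about 8 in all and at most 12, crops included, and the job is handed in when it is done.

Besides the shell and the picture viewer there is one more tool, called after "Request:" by a JSON object that holds its "op" and its "data", one argument or row to a line. step_arm: Moves the arm, as the interface text tells. Its arguments: {"type":"object","properties":{"motion":{"type":"array","items":{"type":"array","items":{"type":"number"}}}},"required":["motion"]}

```bash
ls; mkdir -p pics
cat > h.py <<'E'
import numpy as np, cv2
from scipy.spatial.transform import Rotation as R
from bench import ctrl
def grab(n):
    o=ctrl.get_obs(); p,d=ctrl.camera(n); i=ctrl.camera_info(n)
    if 'T' in i: T=np.array(i['T'])
    else:
        W=np.eye(4); q=o['eef_rot']; W[:3,:3]=R.from_quat([q[1],q[2],q[3],q[0]]).as_matrix(); W[:3,3]=o['eef_pos']; T=W@np.array(i['hand_eye'])
    return p,d,i,T
def cloud(d,i,T):
    v,u=np.mgrid[:400,:640]
    P=np.stack([(u-i['cx'])/i['fx']*d,(v-i['cy'])/i['fy']*d,d],-1)
    return P@T[:3,:3].T+T[:3,3]
def save(n,p): cv2.imwrite('pics/'+n+'.png',cv2.cvtColor(p,cv2.COLOR_RGB2BGR))
def rotm():
    q=ctrl.get_obs()['eef_rot']; return R.from_quat([q[1],q[2],q[3],q[0]]).as_matrix()
def shift(t): # world target TCP -> tool shift mm
    o=ctrl.get_obs(); return rotm().T@(np.array(t)-o['eef_pos'])*1000
E
python3 - <<'E'
from h import *
for n in ('scene','side'):
    p,d,i,T=grab(n); save(n,p); np.savez('/tmp/'+n,p=p,d=d,T=T,k=[i['fx'],i['fy'],i['cx'],i['cy']]); print(n,T.round(3).tolist(),i['fx'],i['cx'],i['cy'],(d>0).mean())
print(ctrl.get_obs())
print(rotm().round(3))
E
```

```text
pics
scene [[-0.067, 0.79, -0.609, 1.242], [0.998, 0.052, -0.043, 0.041], [-0.002, -0.611, -0.792, 0.957], [0.0, 0.0, 0.0, 1.0]] 431.8476641723713 319.51134604691225 194.93377927942345 0.9961484375
side [[-0.96, -0.175, 0.217, 0.332], [-0.278, 0.555, -0.784, 0.787], [0.016, -0.813, -0.582, 0.686], [0.0, 0.0, 0.0, 1.0]] 368.7806268557868 318.2054179654944 199.98128190640517 0.99608984375
{'time_s': 0.1, 'q': array([-1.51628572e+00,  1.81488754e-01,  1.60786626e+00,  1.20598098e-05,
        1.35379487e+00, -2.06302315e-01]), 'dq': array([-1.94287822e-03, -6.06039144e-04, -2.64427143e-03,  1.29408619e-03,
        1.27352950e-03, -1.11231150e-05]), 'joint_efforts': array([ 6.60727092e-04, -4.45877695e+01, -3.52240670e+01, -2.80563308e-04,
        4.10910841e-03,  6.24600574e-06]), 'eef_pos': array([ 0.1482659 , -0.55506449,  0.23048204]), 'eef_rot': array([ 0.09140055,  0.70114863,  0.09249788, -0.70105683]), 'wrist_force': array([-0.82382228,  0.11624083,  0.60892478]), 'torque': array([ 0.00823752, -0.02219903,  0.01391091]), 'opening': 1.0013639022403928}
[[-0.     0.258 -0.966]
 [ 0.002 -0.966 -0.258]
 [-1.    -0.002 -0.   ]]
```

View pics/scene.png

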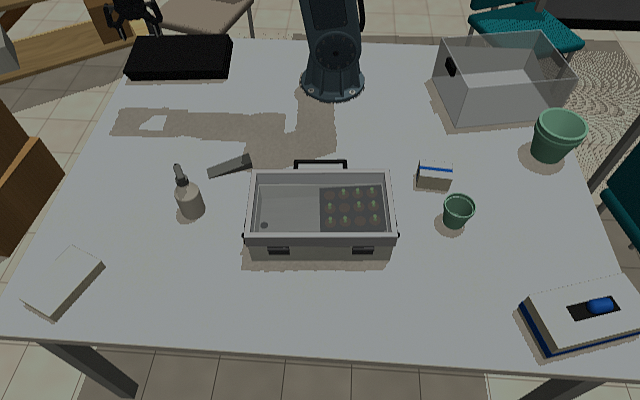

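View pics/side.png

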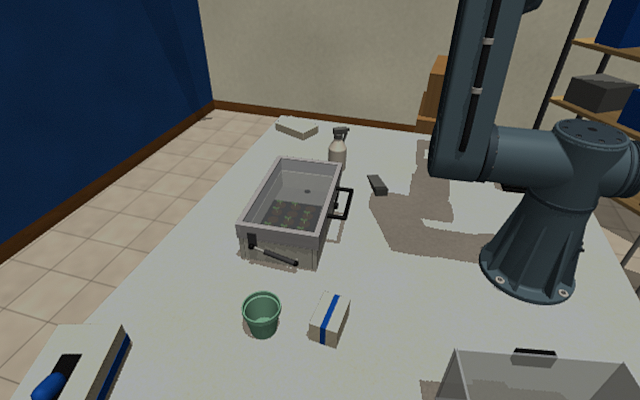

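The scene camera faces the robot, so image right is +y. The handle bar is at about (321,162) and the wedge at (230,166). The tray is in the right (+y) half, with the bottle at (188,195), carton at (434,175) and pot at (458,210). Next I'll measure the handle, lid frame and wedge.

Run:
```python
from h import *
for n in ('scene','side'):
    z=np.load(f'/tmp/{n}.npz'); p=z['p'].astype(int); d=z['d']; k=z['k']
    P=cloud(d,dict(fx=k[0],fy=k[1],cx=k[2],cy=k[3]),z['T']); X,Y,Z=P[...,0],P[...,1],P[...,2]
    b=p.sum(-1)
    m=(b<110)&(Z>.085)&(Z<.13)&(X>.3)&(X<.75)&(abs(Y)<.35)
    c,l,s,ct=cv2.connectedComponentsWithStats(m.astype('uint8'))
    for j in range(1,c):
        if s[j,4]>25:
            Q=P[l==j]; print(n,'dark',s[j],Q.mean(0).round(3),np.percentile(Q,5,0).round(3),np.percentile(Q,95,0).round(3))
    # all raised things on table
    m=(Z>.006)&(Z<.25)&(X>.3)&(X<.95)&(abs(Y)<.5)
    c,l,s,ct=cv2.connectedComponentsWithStats(m.astype('uint8'))
    for j in range(1,c):
        if s[j,4]>60:
            Q=P[l==j]; r=cv2.minAreaRect(Q[:,:2].astype('float32')); print(n,s[j],Q.mean(0).round(3),Q.max(0).round(3),np.round(r[0],3),np.round(r[1],3),round(r[2],1))
            if s[j,4]<700 and Q[:,2].max()<.04:
                print('WEDGE corners',cv2.boxPoints(r).round(3).tolist())
                a=np.linalg.svd(Q[:,:2]-Q[:,:2].mean(0),full_matrices=False)[2][0]; t=(Q[:,:2]-Q[:,:2].mean(0))@a
                print(a,[(round(float(e),3),Q[(abs(t-e)<.006)][:,2].max().round(4)) for e in np.linspace(t.min(),t.max(),7)])
    # lid rim top: Z 0.115-0.13
    m=(Z>.112)&(Z<.135)&(X>.3)&(X<.95)&(abs(Y)<.35)&(b>300)
    c,l,s,ct=cv2.connectedComponentsWithStats(m.astype('uint8')); j=1+s[1:,4].argmax(); Q=P[l==j]
    r=cv2.minAreaRect(Q[:,:2].astype('float32')); print('lid',n,np.round(r[0],3),np.round(r[1],3),r[2],np.median(Q[:,2]), cv2.boxPoints(r).round(3).tolist())
```

```text
scene dark [294 160  53   9 200] [ 0.477 -0.013  0.105] [ 0.468 -0.077  0.101] [0.494 0.055 0.108]
scene [211 152  41  24 456] [ 0.421 -0.268  0.015] [ 0.46  -0.216  0.029] [ 0.422 -0.277] [0.045 0.118] 23.1
WEDGE corners [[0.3779999911785126, -0.23199999332427979], [0.42399999499320984, -0.3400000035762787], [0.4650000035762787, -0.32199999690055847], [0.4189999997615814, -0.21400000154972076]]
[-0.35107468  0.93634746] [(-0.068, np.float64(0.0086)), (-0.048, np.float64(0.0121)), (-0.028, np.float64(0.0149)), (-0.009, np.float64(0.02)), (0.011, np.float64(0.0224)), (0.031, np.float64(0.0271)), (0.05, np.float64(0.0276))]
scene [  241   159   159   102 13652] [ 0.643 -0.     0.107] [0.738 0.193 0.128] [ 0.594 -0.013] [0.314 0.389] 13.7
scene [416 159  37  31 945] [0.446 0.303 0.044] [0.47  0.353 0.06 ] [0.435 0.306] [0.091 0.066] 84.5
scene [ 173  163   33   56 1040] [ 0.595 -0.342  0.086] [ 0.614 -0.317  0.164] [ 0.584 -0.349] [0.064 0.062] 72.4
scene [443 192  33  37 910] [0.565 0.352 0.047] [0.61  0.389 0.078] [0.57  0.349] [0.078 0.081] 84.2
scene [ 517  292   40   66 1383] [0.85
[... 1003 characters left out ...]
37, np.float64(0.0146)), (-0.017, np.float64(0.0178)), (0.004, np.float64(0.0236)), (0.024, np.float64(0.0268)), (0.045, np.float64(0.0294))]
side [ 242  290   40   48 1407] [0.571 0.347 0.048] [0.609 0.391 0.078] [0.568 0.352] [0.08 0.08] 37.8
side [ 309  291   42   56 1590] [0.433 0.32  0.047] [0.468 0.356 0.059] [0.435 0.308] [0.093 0.061] 85.2
side [ 65 323  67  37 797] [0.825 0.487 0.062] [0.909 0.5   0.079] [0.852 0.483] [0.113 0.035] 0.0
lid side [ 0.617 -0.   ] [0.206 0.354] 4.075451850891113 0.12162100795104502 [[0.5019999742507935, 0.16899999976158142], [0.5270000100135803, -0.18400000035762787], [0.7319999933242798, -0.17000000178813934], [0.7070000171661377, 0.18400000035762787]]
```

Request:
{"op": "step_arm", "data": {
  "motion": [
    [30,-442,-449,-79,0,0,145],
    [30,-442,-449,-79,0,0,145],
    [30,-442,-449,-79,0,0,145],
    [30,-442,-449,-79,0,0,145],
    [30,-442,-449,-79,0,0,145],
    [30,-442,-449,-79,0,0,145],
    [30,-442,-449,-79,0,0,145],
    [30,-442,-449,-79,0,0,145],
    [30,-442,-449,-79,0,0,145],
    [30,-442,-449,-79,0,0,145]
  ]
}}

```text
time_s: 1.35
eef_pos: [0.4658, -0.0157, 0.2015]
eef_rot: [0.517, 0.482, 0.517, -0.482]
wrist_force: [1.4, -1.9, -0.3]
opening: 0.429
```

Run:
```python
from h import *
p,d,i,T=grab('wrist'); save('w1',p); P=cloud(d,i,T); np.savez('/tmp/w1',p=p,P=P)
print(ctrl.get_obs()['eef_pos'],ctrl.get_obs()['opening'],ctrl.get_obs()['q'].round(2)); print(rotm().round(3))
print(shift([.468,-.0115,.085]))
Z=P[...,2]; m=(p.astype(int).sum(-1)<110)&(Z>.085)&(Z<.12)&(P[...,0]<.52); Q=P[m]; print(m.sum(), np.percentile(Q,[2,50,98],axis=0).round(3))
s=(abs(P[...,1]+.0115)<.04)&m; print(np.percentile(P[s],[2,50,98],axis=0).round(3))
```

```text
[ 0.46794842 -0.00923296  0.20120931] 0.4327598978164675 [-0.28 -0.03  1.9   0.    1.28 -0.35]
[[ 0.002  0.997  0.073]
 [ 0.004  0.073 -0.997]
 [-1.     0.002 -0.004]]
[116.19871526  -0.3986069    2.72850221]
1965 [[ 0.461 -0.076  0.103]
 [ 0.471 -0.004  0.106]
 [ 0.505  0.06   0.108]]
[[ 0.463 -0.05   0.104]
 [ 0.469 -0.013  0.106]
 [ 0.475  0.026  0.108]]
```

View pics/w1.png

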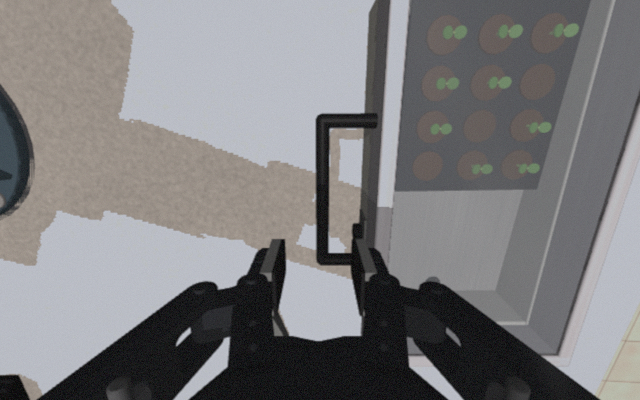

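The wrist view shows the bar at (322,190), between the finger lines. Its middle measures (0.469, -0.012, top 0.107), which agrees with the plan. Next I descend and grip.

Request:
{"op": "step_arm", "data": {
  "motion": [
    [60,0,2,0,0,0,145],
    [100,0,2,0,0,0,145],
    [117,0,2,0,0,0,145],
    [117,0,2,0,0,0,145],
    [117,0,2,0,0,0,255],
    [117,0,2,0,0,0,255],
    [117,0,2,0,0,0,255],
    [117,0,2,0,0,0,255]
  ]
}}

```text
time_s: 2.4
eef_pos: [0.4701, -0.0198, 0.0872]
eef_rot: [0.52, 0.485, 0.514, -0.48]
wrist_force: [12.8, 5.0, -5.6]
opening: 0.112
```

Run:
```python
from h import *
print(rotm().round(3))
a0=np.arctan2(22,255)
for t in np.arange(.1,1.25,.1):
    a=a0+t; print(round(t,1), 'back',round(256*(np.cos(a0)-np.cos(a))),'up',round(256*(np.sin(a)-np.sin(a0))))
```

```text
[[ 0.011  0.998  0.068]
 [-0.     0.068 -0.998]
 [-1.     0.011  0.001]]
0.1 back 3 up 25
0.2 back 9 up 50
0.3 back 18 up 74
0.4 back 29 up 98
0.5 back 42 up 120
0.6 back 57 up 140
0.7 back 74 up 159
0.8 back 93 up 176
0.9 back 114 up 191
1.0 back 136 up 205
1.1 back 159 up 215
1.2 back 183 up 224
```

Request:
{"op": "step_arm", "data": {
  "motion": [
    [-12,1,0,0,0,0,255],
    [-25,3,0,0,0,0,255],
    [-37,6,0,0,0,0,255],
    [-50,9,0,0,0,0,255],
    [-62,13,0,0,0,0,255],
    [-74,18,0,0,0,0,255],
    [-86,23,0,0,0,0,255],
    [-98,29,0,0,0,0,255],
    [-98,29,0,0,0,0,255]
  ]
}}

```text
time_s: 3.52
eef_pos: [0.5006, -0.0176, 0.1858]
eef_rot: [0.521, 0.486, 0.513, -0.479]
wrist_force: [22.2, 3.9, -14.3]
opening: 0.116
```

Request:
{"op": "step_arm", "data": {
  "motion": [
    [-11,9,0,0,0,0,255],
    [-22,16,0,0,0,0,255],
    [-42,31,0,0,0,0,255],
    [-52,39,0,0,0,0,255],
    [-61,48,0,0,0,0,255],
    [-70,57,0,0,0,0,255],
    [-78,67,0,0,0,0,255],
    [-86,77,0,0,0,0,255],
    [-93,88,0,0,0,0,255],
    [-93,88,0,0,0,0,255]
  ]
}}

```text
time_s: 4.78
eef_pos: [0.5831, -0.0116, 0.2782]
eef_rot: [0.518, 0.483, 0.516, -0.482]
wrist_force: [-4.4, 0.8, 7.1]
opening: 0.114
```

Request:
{"op": "step_arm", "data": {
  "motion": [
    [-7,11,0,0,0,0,255],
    [-13,22,0,0,0,0,255],
    [-19,33,0,0,0,0,255],
    [-24,45,0,0,0,0,255],
    [-29,57,0,0,0,0,255],
    [-31,60,0,0,0,0,100],
    [-50,68,0,0,0,0,100],
    [-100,74,0,0,0,0,100],
    [-130,60,0,0,0,0,100],
    [-130,40,0,0,0,0,100]
  ]
}}

```text
time_s: 6.02
eef_pos: [0.6227, -0.0092, 0.4089]
eef_rot: [0.519, 0.483, 0.515, -0.482]
wrist_force: [-0.2, 0.0, 0.6]
opening: 0.607
```

Run:
```python
from h import *
p,d,i,T=grab('scene'); p2,d2,i2,T2=grab('side'); save('s2',np.hstack([p,p2])[::1,::1][:, :][::1]); 
im=cv2.resize(np.vstack([p,p2]),(480,600)); save('s2',im)
print(ctrl.get_obs()['eef_pos'],ctrl.get_obs()['q'].round(2),rotm().round(2))
```

```text
[ 0.621113   -0.00896341  0.40675267] [-0.21  0.2   1.24 -0.    1.7  -0.27] [[ 0.    1.    0.07]
 [-0.    0.07 -1.  ]
 [-1.    0.    0.  ]]
```

View pics/s2.png

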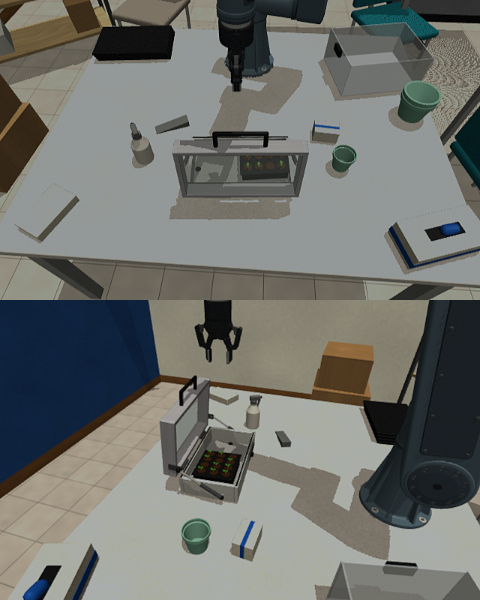

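The lid stands open by itself, with its handle above the hinge. Now to the wedge.

Request:
{"op": "step_arm", "data": {
  "motion": [
    [20,-23,21,10.5,0,0,100],
    [41,-47,41,21,0,0,100],
    [62,-70,62,31.5,0,0,100],
    [83,-93,82,42,0,0,100],
    [104,-117,103,52.5,0,0,100],
    [125,-140,124,63,0,0,100],
    [145,-163,144,73.5,0,0,100],
    [166,-187,165,84,0,0,100],
    [187,-210,185,94.5,0,0,100],
    [207,-233,206,105,0,0,100]
  ]
}}

```text
time_s: 7.38
eef_pos: [0.4029, -0.231, 0.1973]
eef_rot: [0.07, -0.703, 0.07, 0.704]
wrist_force: [0.3, 0.2, 0.2]
opening: 0.606
```

Request:
{"op": "step_arm", "data": {
  "motion": [
    [0,0,0,10.5,0,0,100],
    [0,0,0,21,0,0,100],
    [0,0,0,31.5,0,0,100],
    [0,0,0,42,0,0,100],
    [0,0,0,52,0,0,100],
    [0,0,0,56.5,0,0,100],
    [0,0,0,56.5,0,0,100],
    [0,0,0,56.5,0,0,100]
  ]
}}

```text
time_s: 8.38
eef_pos: [0.4037, -0.2304, 0.1983]
eef_rot: [0.393, -0.588, 0.393, 0.588]
wrist_force: [0.5, -0.8, -0.7]
opening: 0.608
```

Run:
```python
from h import *
p,d,i,T=grab('wrist'); save('w2',p); P=cloud(d,i,T); np.savez('/tmp/w2',p=p,P=P)
o=ctrl.get_obs(); print(o['eef_pos'],o['opening'],o['q'].round(2)); print(rotm().round(3))
X,Y,Z=[P[...,k] for k in range(3)]
m=((Z>.004)&(Z<.035)&(X>.34)&(X<.5)&(Y<-.19)&(Y>-.37)).astype('uint8'); c,l,s,ct=cv2.connectedComponentsWithStats(m); j=1+s[1:,4].argmax(); Q=P[l==j]
r=cv2.minAreaRect(Q[:,:2].astype('float32')); print(s[j],r,cv2.boxPoints(r).round(4).tolist(),Q[:,2].max())
p,d,i,T=grab('scene'); save('s3',p); np.savez('/tmp/s3',p=p,P=cloud(d,i,T))
```

```text
[ 0.40368379 -0.23040199  0.19834028] 0.6062901146279733 [-0.77 -0.04  1.91  0.    1.27  1.97]
[[-0.    -0.924 -0.383]
 [ 0.    -0.383  0.924]
 [-1.     0.     0.   ]]
[ 301   78   36  112 3720] ((0.42225855588912964, -0.277854323387146), (0.03986484557390213, 0.12226613610982895), 22.153240203857422) [[0.3806999921798706, -0.2287999987602234], [0.426800012588501, -0.34200000762939453], [0.46380001306533813, -0.3269999921321869], [0.41769999265670776, -0.21369999647140503]] 0.027179916493701828
```

View pics/w2.png

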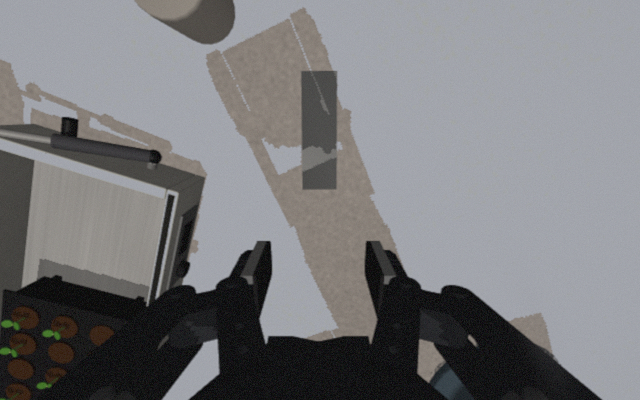

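The wedge is at columns 302–337 and rows 71–189, straight along the tool's z axis. The thick end is nearest the gripper. Descend and grip it 12 mm in from the thick end.

Request:
{"op": "step_arm", "data": {
  "motion": [
    [60,0,-2,0,0,0,60],
    [120,0,-2,0,0,0,60],
    [165,0,-2,0,0,0,60],
    [185,0,-2,0,0,0,60],
    [194,0,-2,0,0,0,60],
    [194,0,-2,0,0,0,60],
    [194,0,-2,0,0,0,255],
    [194,0,-2,0,0,0,255],
    [194,0,-2,0,0,0,255],
    [194,0,-2,0,0,0,255]
  ]
}}

```text
time_s: 9.72
eef_pos: [0.4055, -0.2332, 0.006]
eef_rot: [-0.393, 0.589, -0.393, -0.587]
wrist_force: [0.1, 0.3, 6.4]
opening: 0.45
```

Request:
{"op": "step_arm", "data": {
  "motion": [
    [-20,0,0,0,0,0,255],
    [-60,0,0,0,0,0,255],
    [-120,0,0,0,0,0,255],
    [-180,0,0,0,0,0,255],
    [-216,0,0,0,0,0,255],
    [-216,0,0,0,0,0,255]
  ]
}}

```text
time_s: 10.48
eef_pos: [0.4061, -0.2338, 0.2247]
eef_rot: [-0.393, 0.591, -0.394, -0.585]
wrist_force: [0.0, -0.4, -0.2]
opening: 0.449
```

Run:
```python
from h import *
o=ctrl.get_obs(); print(o['eef_pos'],o['opening'],o['q'].round(2)); Rm=rotm()
p,d,i,T=grab('wrist'); save('w3',p); P=cloud(d,i,T)
L=(P-o['eef_pos'])@Rm  # tool coords
m=((L[...,2]<-.012)&(L[...,2]>-.16)&(abs(L[...,1])<.035)&(abs(L[...,0])<.04)).astype('uint8')
Q=L[m>0]; print(m.sum(),np.percentile(Q,[1,50,99],axis=0).round(4))
for a in np.arange(-.03,-.14,-.02):
    s=Q[abs(Q[:,2]-a)<.003]; print(round(a,2),len(s), np.percentile(s,[3,97],axis=0).round(4).tolist() if len(s) else '')
# tray from s3 scene image & w1
for n in ('w1','s3'):
    z=np.load(f'/tmp/{n}.npz'); P=z['P']; p=z['p'].astype(int)
    th=np.radians(4.06); G=np.array([[np.cos(th),np.sin(th)],[-np.sin(th),np.cos(th)]])
    g=(P[...,:2]-[.615,-.001])@G.T; Z=P[...,2]
    m=(abs(g[...,0])<.087)&(abs(g[...,1])<.159)&(Z>.06)&(Z<.1)&(p.sum(-1)<260)
    q=g[m]; print(n,m.sum(),np.percentile(q,[1,3,50,97,99],axis=0).round(4).tolist() if m.sum() else '')
```

```text
[ 0.40612876 -0.23379042  0.22469861] 0.449178580640851 [-0.78 -0.06  1.88  0.    1.32  1.97]
18906 [[-0.0151 -0.0187 -0.1164]
 [-0.0045  0.0009 -0.0683]
 [ 0.0049  0.0206 -0.0132]]
-0.03 994 [[-0.013, -0.0184, -0.0328], [-0.0104, 0.0193, -0.0271]]
-0.05 1043 [[-0.0092, -0.0181, -0.0529], [-0.0066, 0.0194, -0.0472]]
-0.07 1095 [[-0.0056, -0.0177, -0.0729], [-0.0028, 0.0199, -0.0674]]
-0.09 1107 [[-0.0018, -0.0175, -0.0927], [0.001, 0.0201, -0.0873]]
-0.11 1202 [[0.0019, -0.0172, -0.1128], [0.0048, 0.0202, -0.1072]]
-0.13 0 
w1 0 
s3 80 [[-0.0869, -0.1527], [-0.0869, -0.1506], [-0.0848, 0.0138], [-0.0723, 0.1508], [-0.0714, 0.1527]]
```

View pics/w3.png

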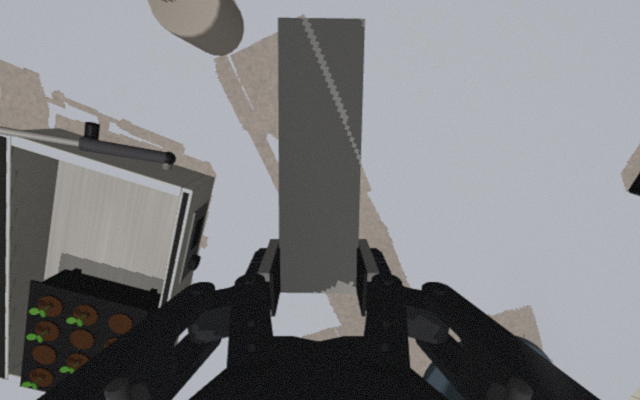

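The wedge is held straight: the tip is 117.5 mm ahead of the tool and its underside is 6–7 mm below the TCP. I'll rotate it clear of the lid first, then move over the chamber.

Request:
{"op": "step_arm", "data": {
  "motion": [
    [-20,0,0,-10.5,0,0,255],
    [-35,0,0,-21,0,0,255],
    [-35,0,0,-31.5,0,0,255],
    [-35,0,0,-42,0,0,255],
    [-35,0,0,-52.5,0,0,255],
    [-35,0,0,-63,0,0,255],
    [-35,0,0,-73.5,0,0,255],
    [-35,0,0,-84,0,0,255],
    [-35,0,0,-94.5,0,0,255],
    [-35,0,0,-105,0,0,255]
  ]
}}

```text
time_s: 11.78
eef_pos: [0.4036, -0.2315, 0.2534]
eef_rot: [-0.228, -0.668, -0.23, 0.67]
wrist_force: [-0.5, -0.6, -1.5]
opening: 0.452
```

Request:
{"op": "step_arm", "data": {
  "motion": [
    [0,0,0,-10.5,0,0,255],
    [0,0,0,-21,0,0,255],
    [0,0,0,-31.5,0,0,255],
    [0,0,0,-42,0,0,255],
    [0,0,0,-52,0,0,255],
    [0,0,0,-56.5,0,0,255],
    [0,0,0,-56.5,0,0,255]
  ]
}}

```text
time_s: 12.65
eef_pos: [0.4037, -0.2316, 0.2538]
eef_rot: [0.516, 0.483, 0.518, -0.483]
wrist_force: [-0.2, -0.3, -0.7]
opening: 0.452
```

Run:
```python
from h import *
print(ctrl.get_obs()['eef_pos'],rotm().round(3)); print(shift([.6237,-.1227,.21]),ctrl.get_obs()['q'].round(2))
```

```text
[ 0.40373292 -0.23162225  0.25379195] [[-0.002  0.998  0.068]
 [ 0.002  0.068 -0.998]
 [-1.    -0.002 -0.002]]
[ 43.53492879 226.94937984 -93.62690655] [-0.78 -0.09  1.84 -0.    1.39 -0.84]
```

Request:
{"op": "step_arm", "data": {
  "motion": [
    [10,55,-23,0,1,0,255],
    [20,110,-46,0,2,0,255],
    [30,165,-70,0,3,0,255],
    [43,205,-85,0,4,0,255],
    [43,227,-94,0,4,0,255],
    [43,227,-94,0,4,0,255],
    [43,227,-94,0,4,0,255]
  ]
}}

```text
time_s: 13.52
eef_pos: [0.6236, -0.123, 0.2118]
eef_rot: [0.498, 0.499, 0.535, -0.466]
wrist_force: [-0.9, -1.2, -1.3]
opening: 0.449
```

Run:
```python
from h import *
o=ctrl.get_obs(); print(o['eef_pos'],rotm().round(3))
p,d,i,T=grab('wrist'); save('w4',p); P=cloud(d,i,T); np.savez('/tmp/w4',p=p,P=P,e=o['eef_pos'],R=rotm())
```

```text
[ 0.62355531 -0.12303613  0.21176925] [[-0.006  0.998  0.068]
 [ 0.07   0.068 -0.995]
 [-0.998 -0.002 -0.07 ]]
```

View pics/w4.png

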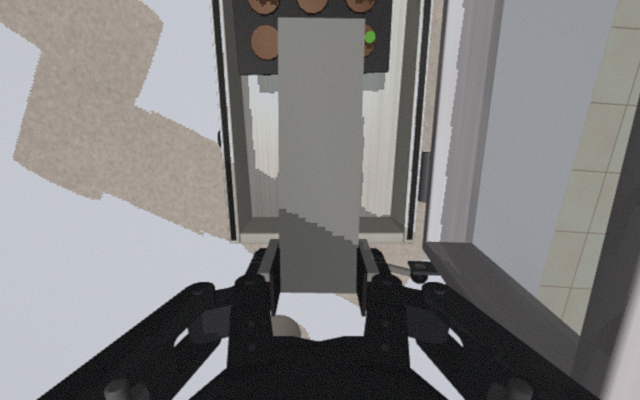

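The wedge is over the chamber. The tray's low edge is at about row 73 (columns 240–390) and the right end wall at row 238. Next I get the tray's edges and the chamber walls from the depth.

Run:
```python
from h import *
z=np.load('/tmp/w4.npz'); P=z['P']; p=z['p'].astype(int)
th=np.radians(4.06); G=np.array([[np.cos(th),np.sin(th)],[-np.sin(th),np.cos(th)]])
g=np.dstack([(P[...,:2]-[.615,-.001])@G.T,P[...,2]])*1000
def line(r,c0,c1,st): 
    print('row',r,[(c,*g[r,c].round().astype(int).tolist(),int(p[r,c].sum())) for c in range(c0,c1,st)])
line(50,210,280,4); line(50,364,440,4); line(150,210,278,4); line(150,366,440,5)
for c in (250,385): print('col',c,[(r,*g[r,c].round().astype(int).tolist(),int(p[r,c].sum())) for r in range(50,110,4)])
print('col',380,[(r,*g[r,380].round().astype(int).tolist()) for r in range(205,250,4)])
e=np.append(G@(z['e'][:2]-[.615,-.001]),z['e'][2])*1000; print('tcp g',e)
# wedge tip
L=(P-z['e'])@z['R']; m=(abs(L[...,1])<.03)&(L[...,2]<-.03)&(abs(L[...,0])<.03); q=g[m]; k=q[q[:,1]>q[:,1].max()-4]; print('tip',k.mean(0),q[:,1].max(),k[:,0].min(),k[:,0].max())
```

```text
row 50 [(210, -127, 39, -1, 594), (214, -96, 18, 77, 594), (218, -92, 18, 79, 116), (222, -88, 18, 78, 398), (226, -86, 19, 75, 301), (230, -86, 22, 61, 229), (234, -86, 26, 46, 201), (238, -73, 17, 80, 176), (242, -69, 17, 81, 168), (246, -66, 18, 79, 181), (250, -62, 17, 80, 167), (254, -58, 16, 85, 246), (258, -55, 17, 81, 279), (262, -51, 17, 82, 282), (266, -47, 16, 84, 274), (270, -43, 16, 84, 289), (274, -40, 16, 83, 282), (278, -19, -19, 216, 364)]
row 50 [(364, 41, 16, 83, 307), (368, 45, 16, 83, 238), (372, 48, 16, 84, 171), (376, 52, 17, 81, 146), (380, 56, 17, 81, 158), (384, 60, 17, 80, 167), (388, 64, 17, 80, 160), (392, 79, 30, 30, 555), (396, 83, 30, 30, 561), (400, 88, 30, 30, 554), (404, 90, 28, 39, 266), (408, 90, 25, 51, 246), (412, 90, 21, 64, 257), (416, 90, 18, 76, 309), (420, 93, 17, 79, 445), (424, 97, 17, 79, 168), (428, 101, 18, 77, 546), (432, 134, 38, -1, 472), (436, 138, 38, -1, 461)]
row 150 [(210, -138, -77, 0, 469), (214, -133, -77, -1, 463), (218, -127, -77, 1, 463), (222, -96, -73, 79, 582), (226, -91, -73, 80, 130), (230, -88, -73, 77, 504), (234, 
[... 1113 characters left out ...]
6), (62, 61, 7, 80, 143), (66, 62, 4, 79, 157), (70, 62, 1, 78, 150), (74, 73, 6, 31, 510), (78, 73, 2, 29, 513), (82, 74, -2, 29, 523), (86, 74, -6, 29, 569), (90, 74, -10, 28, 569), (94, 74, -14, 28, 560), (98, 75, -18, 27, 566), (102, 75, -23, 28, 563), (106, 76, -27, 25, 559)]
col 380 [(205, 77, -145, 19), (209, 78, -150, 17), (213, 78, -155, 18), (217, 78, -160, 21), (221, 74, -160, 37), (225, 71, -160, 52), (229, 68, -160, 66), (233, 66, -160, 77), (237, 66, -165, 77), (241, 66, -169, 77), (245, 84, -206, 0), (249, 85, -213, -2)]
tcp g [-1.06450136e-01 -1.22335597e+02  2.11769249e+02]
tip [  0.4672377   -6.83174408 215.40830394] -4.571322367939318 -19.046517979337274 21.246796154048432
```

Run:
```python
from h import *
th=np.radians(4.06); G=np.array([[np.cos(th),np.sin(th)],[-np.sin(th),np.cos(th)]])
for n in ('w2','s3','w4'):
    P=np.load(f'/tmp/{n}.npz')['P']; g=np.dstack([(P[...,:2]-[.617,-.001])@G.T,P[...,2]])*1000
    q=g[(g[...,1]>-205)&(g[...,1]<-174)&(abs(g[...,0])<140)&(g[...,2]>20)&(g[...,2]<320)]
    print(n,len(q))
    for x in range(-100,140,20):
        s=q[abs(q[:,0]-x)<8]
        if len(s)>2: print(x,len(s),np.percentile(s[:,1],[2,98]).round(),np.percentile(s[:,2],[2,98]).round())
```

```text
w2 2217
-60 85 [-191. -175.] [32. 41.]
-40 283 [-191. -177.] [37. 52.]
-20 314 [-191. -178.] [49. 64.]
0 367 [-191. -178.] [63. 77.]
20 264 [-191. -178.] [76. 86.]
40 376 [-193. -177.] [21. 97.]
60 48 [-193. -175.] [21. 29.]
s3 45
100 4 [-176. -174.] [288. 289.]
120 8 [-176. -174.] [289. 292.]
w4 676
60 21 [-186. -181.] [107. 112.]
80 294 [-188. -175.] [112. 133.]
100 225 [-187. -174.] [106. 135.]
```

Request:
{"op": "step_arm", "data": {
  "motion": [
    [0,-6,6,0,0,0,255],
    [45,-6,9,0,0,0,255],
    [90,-6,12,0,0,0,255],
    [130,-6,15,0,0,0,255],
    [160,-6,17,0,0,0,255],
    [172,-6,18,0,0,0,255],
    [172,-6,18,0,0,0,255],
    [172,-6,18,0,0,0,255]
  ]
}}

```text
time_s: 14.58
eef_pos: [0.62, -0.13, 0.0416]
eef_rot: [0.499, 0.499, 0.534, -0.465]
wrist_force: [-0.1, -0.5, 0.3]
opening: 0.452
```

```bash
cat >> h.py <<'E'
th=np.radians(4.06); G=np.array([[np.cos(th),np.sin(th)],[-np.sin(th),np.cos(th)]])
def tg():
    o=ctrl.get_obs(); e=np.append(G@(o['eef_pos'][:2]-[.615,-.001]),o['eef_pos'][2])*1000
    print('tcp g',e.round(1),'f',o['wrist_force'].round(1),'t',round(o['time_s'],2),'op',round(o['opening'],3)); return e
E
python3 - <<'E'
from h import *
for k in range(1): tg(); print(rotm().round(3))
p,d,i,T=grab('wrist'); tg(); p,d,i,T=grab('wrist'); tg()
E
```

```text
tcp g [  -4.2 -129.    41.6] f [-0.1 -0.5  0.3] t 14.57 op 0.452
[[-0.002  0.998  0.068]
 [ 0.068  0.068 -0.995]
 [-0.998  0.003 -0.068]]
tcp g [  -4.1 -129.    41.6] f [-0.2 -0.3 -0.4] t 14.62 op 0.455
tcp g [  -4.1 -128.8   41.5] f [-0.1  0.4 -1.2] t 14.68 op 0.452
```

Request:
{"op": "step_arm", "data": {
  "motion": [
    [8,-2,1,0,0,0,255],
    [13,-2,1,0,0,0,255],
    [13,-2,1,0,0,0,255],
    [14,-2,1,0,0,0,255],
    [14,-2,1,0,0,0,255]
  ]
}}

```text
time_s: 15.3
eef_pos: [0.6169, -0.1294, 0.026]
eef_rot: [0.499, 0.499, 0.535, -0.465]
wrist_force: [-1.6, 0.6, 4.2]
opening: 0.45
```

Request:
{"op": "step_arm", "data": {
  "motion": [
    [0,0,-8,0,0,0,255],
    [0,0,-16,0,0,0,255],
    [0,0,-24,0,0,0,255],
    [0,0,-32,0,0,0,255],
    [0,0,-36,0,0,0,255],
    [0,0,-36,0,0,0,255]
  ]
}}

```text
time_s: 16.05
eef_pos: [0.6146, -0.0927, 0.0285]
eef_rot: [0.498, 0.499, 0.535, -0.465]
wrist_force: [-0.6, 2.1, 5.6]
opening: 0.453
```

Run:
```python
from h import *
tg(); p,d,i,T=grab('wrist'); save('w5',p); tg(); P=cloud(d,i,T); g=np.dstack([(P[...,:2]-[.615,-.001])@G.T,P[...,2]])*1000
for c in (200,230,260,320,380,410,440): print(c,[(r,*g[r,c].round().astype(int).tolist(),int(p[r,c].sum())) for r in range(10,200,20)])
```

```text
tcp g [ -6.9 -91.4  28.5] f [-0.6  2.1  5.6] t 16.05 op 0.453
tcp g [ -6.9 -91.5  28.5] f [-0.3  2.8  5.2] t 16.1 op 0.454
200 [(10, -43, 10, 81, 87), (30, -44, 5, 79, 122), (50, -44, 0, 79, 138), (70, -65, 4, 29, 404), (90, -66, -5, 28, 532), (110, -67, -14, 27, 638), (130, -68, -24, 27, 638), (150, -69, -34, 27, 641), (170, -70, -45, 26, 620), (190, -72, -56, 25, 595)]
230 [(10, -34, 11, 80, 120), (30, -35, 6, 79, 121), (50, -35, 0, 79, 128), (70, -50, 4, 28, 422), (90, -51, -5, 28, 429), (110, -52, -14, 27, 654), (130, -52, -24, 27, 656), (150, -53, -34, 27, 645), (170, -55, -45, 25, 641), (190, -56, -56, 24, 614)]
260 [(10, -25, 11, 80, 137), (30, -25, 6, 79, 135), (50, -26, 0, 78, 122), (70, -35, 4, 28, 448), (90, -36, -5, 28, 440), (110, -37, -14, 27, 655), (130, -37, -24, 27, 652), (150, -38, -34, 26, 641), (170, -38, -45, 25, 631), (190, -39, -56, 25, 616)]
320 [(10, -7, 10, 82, 124), (30, -6, 6, 78, 115), (50, -6, 0, 79, 117), (70, -6, 3, 35, 295), (90, -6, -6, 37, 295), (110, -6, -15, 37, 433), (130, -6, -24, 38, 439), (150, -6, -33, 40, 435), (170, -6, -43, 40, 439), (190, -6, -53, 40, 433)]
380 [(10, 12, 11, 80, 103), (30, 12, 5, 80, 126), (50, 13, 0, 79, 124), (70, 23, 4, 29, 445), (90, 24, -5, 28, 445), (110, 24, -14, 28, 648), (130, 25, -24, 26, 635), (150, 26, -34, 26, 618), (170, 26, -45, 26, 616), (190, 27, -56, 24, 615)]
410 [(10, 21, 11, 79, 124), (30, 21, 5, 80, 129), (50, 22, 0, 78, 118), (70, 38, 4, 29, 434), (90, 39, -5, 28, 421), (110, 40, -14, 28, 607), (130, 40, -24, 27, 614), (150, 41, -34, 27, 611), (170, 42, -45, 26, 599), (190, 43, -56, 25, 593)]
440 [(10, 30, 11, 79, 115), (30, 31, 6, 79, 134), (50, 31, 0, 79, 155), (70, 53, 4, 28, 427), (90, 54, -5, 28, 429), (110, 55, -14, 27, 594), (130, 56, -24, 26, 593), (150, 58, -34, 26, 612), (170, 59, -45, 26, 577), (190, 60, -56, 25, 578)]
```

View pics/w5.png

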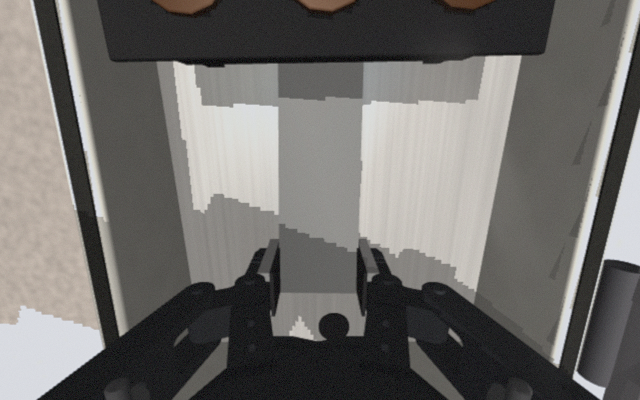

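The runners, at columns 215 and 430, straddle the wedge (centre 320) evenly. The tip is about 21 mm inside. I'll push on along the floor.

Request:
{"op": "step_arm", "data": {
  "motion": [
    [0,0,-6,0,0,0,255],
    [0,0,-12,0,0,0,255],
    [0,0,-18,0,0,0,255],
    [0,0,-24,0,0,0,255],
    [0,0,-30,0,0,0,255],
    [0,0,-36,0,0,0,255],
    [0,0,-42,0,0,0,255],
    [0,0,-48,0,0,0,255],
    [0,0,-51,0,0,0,255],
    [0,0,-51,0,0,0,255]
  ]
}}

```text
time_s: 17.35
eef_pos: [0.6112, -0.0433, 0.032]
eef_rot: [0.499, 0.499, 0.534, -0.465]
wrist_force: [0.2, -4.9, 3.8]
opening: 0.455
```

```bash
cat > look.py <<'E'
from h import *
import sys
tg(); o=ctrl.get_obs()
for n in ('side','scene','wrist'):
    p,d,i,T=grab(n); P=cloud(d,i,T); g=np.dstack([(P[...,:2]-[.617,-.001])@G.T,P[...,2]])*1000; b=p.astype(int).sum(-1)
    np.savez('/tmp/k_'+n,p=p,g=g)
    if n=='wrist': save(sys.argv[1],p)
    m=(g[...,0]>-76)&(g[...,0]<66)&(g[...,1]>-8)&(g[...,1]<158)&(g[...,2]>70)&(g[...,2]<97)&(b<190)
    q=g[m]
    if len(q)<100: print(n,len(q)); continue
    for k in range(4):
        c,*_=np.linalg.lstsq(np.c_[q[:,:2],np.ones(len(q))],q[:,2],rcond=None); r=q[:,2]-np.c_[q[:,:2],np.ones(len(q))]@c; q=q[abs(r)<max(2.5*r.std(),1.5)]
    print(n,len(q),'slope x,y',c[:2].round(4),'z at y0,150',(c[2]).round(1),(c[2]+150*c[1]).round(1),'y',np.percentile(q[:,1],[.5,99.5]).round(1),'x',np.percentile(q[:,0],[.5,99.5]).round(1))
E
python3 look.py w6; ls pics
```

```text
tcp g [ -6.8 -41.9  32. ] f [ 0.2 -4.9  3.8] t 17.35 op 0.455
side 1739 slope x,y [0.0011 0.0162] z at y0,150 89.3 91.7 y [  6.3 157.2] x [-75.6  60.5]
scene 43
wrist 54375 slope x,y [-0.0005  0.0172] z at y0,150 86.9 89.4 y [ 5.3 61. ] x [-75.6  60.6]
s2.png
s3.png
scene.png
side.png
w1.png
w2.png
w3.png
w4.png
w5.png
w6.png
```

Tray slope is down to about 0.017, so it needs roughly 13 mm more.

Request:
{"op": "step_arm", "data": {
  "motion": [
    [0,0,-4,0,0,0,255],
    [0,0,-8,0,0,0,255],
    [0,0,-12,0,0,0,255],
    [0,0,-13,0,0,0,255],
    [0,0,-13,0,0,0,255]
  ]
}}

```text
time_s: 18.12
eef_pos: [0.6103, -0.0304, 0.0329]
eef_rot: [0.499, 0.499, 0.534, -0.465]
wrist_force: [0.1, -4.6, 5.1]
opening: 0.448
```

```bash
python3 look.py w7
```

```text
tcp g [ -6.8 -29.   32.9] f [ 0.1 -4.6  5.1] t 18.12 op 0.448
side 1747 slope x,y [-0.0008  0.0012] z at y0,150 91.7 91.8 y [  7.2 157.4] x [-75.   60.8]
scene 65
wrist 58220 slope x,y [-0.0004  0.0019] z at y0,150 89.4 89.7 y [ 6.2 73.6] x [-75.6  60.7]
```

View pics/w7.png

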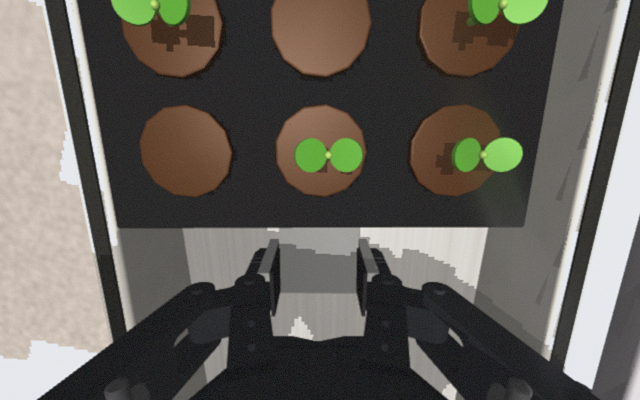

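The tray is level to about 0.0015 rad. One millimetre more, then release and retreat straight back.

Request:
{"op": "step_arm", "data": {
  "motion": [
    [0,0,-1,0,0,0,255],
    [0,0,-1,0,0,0,255],
    [0,0,-1,0,0,0,85],
    [0,0,-1,0,0,0,85],
    [0,0,-1,0,0,0,85],
    [-15,0,-1,0,0,0,85],
    [-40,0,-1,0,0,0,85],
    [-80,0,-1,0,0,0,85],
    [-130,0,-1,0,0,0,85],
    [-150,0,-1,0,0,0,85]
  ]
}}

```text
time_s: 19.52
eef_pos: [0.6126, -0.0399, 0.1871]
eef_rot: [0.501, 0.5, 0.533, -0.464]
wrist_force: [0.8, 0.6, 0.2]
opening: 0.666
```

Request:
{"op": "step_arm", "data": {
  "motion": [
    [-20,-50,0,0,0,0,85],
    [-40,-110,0,0,0,0,85],
    [-60,-170,0,0,0,0,85],
    [-60,-220,0,0,0,0,85],
    [-60,-220,0,0,0,0,85],
    [-60,-220,0,0,0,0,85]
  ]
}}

```text
time_s: 20.27
eef_pos: [0.3918, -0.0588, 0.2426]
eef_rot: [0.499, 0.499, 0.534, -0.465]
wrist_force: [-0.2, 0.3, -0.2]
opening: 0.669
```

```bash
python3 look.py w8
python3 - <<'E'
from h import *
a=np.load('/tmp/k_side.npz')['p']; b=np.load('/tmp/k_scene.npz')['p']; save('f',cv2.resize(np.vstack([b,a]),(640,600)) if 0 else np.vstack([b[100:300,120:520],a[120:400,120:520]]))
for n in ('side','scene'):
    p,d,i,T=grab(n); P=cloud(d,i,T); X,Y,Z=[P[...,k] for k in range(3)]
    g=np.dstack([(P[...,:2]-[.617,-.001])@G.T,P[...,2]])*1000
    for nm,c in (('bottle',(.584,-.349)),('pot',(.569,.35)),('carton',(.435,.307))):
        q=P[(np.hypot(X-c[0],Y-c[1])<.07)&(Z>.02)&(Z<.2)]
        if len(q)>50: print(n,nm,np.round(cv2.minAreaRect(q[:,:2].astype('float32'))[0],3))
    q=g[(abs(g[...,1])<70)&(g[...,2]>325)&(g[...,2]<360)&(g[...,0]>60)&(g[...,0]<160)]; print(n,'handle',len(q),q.mean(0) if len(q) else '')
E
```

```text
tcp g [-226.7  -41.8  242.6] f [-0.2  0.3 -0.2] t 20.27 op 0.669
side 1755 slope x,y [-0.0019 -0.0011] z at y0,150 92.0 91.8 y [ 10.3 157.6] x [-75.4  60.7]
scene 68
wrist 19054 slope x,y [-0.0007  0.0034] z at y0,150 90.4 90.9 y [  6.6 145. ] x [-75.4  59.9]
side bottle [ 0.573 -0.339]
side pot [0.568 0.352]
side carton [0.435 0.307]
side handle 171 [102.80935218   9.47781534 338.09363487]
scene bottle [ 0.583 -0.348]
scene pot [0.57 0.35]
scene carton [0.435 0.306]
scene handle 473 [ 1.08284499e+02 -1.89796481e-01  3.37423762e+02]
```

View pics/f.png

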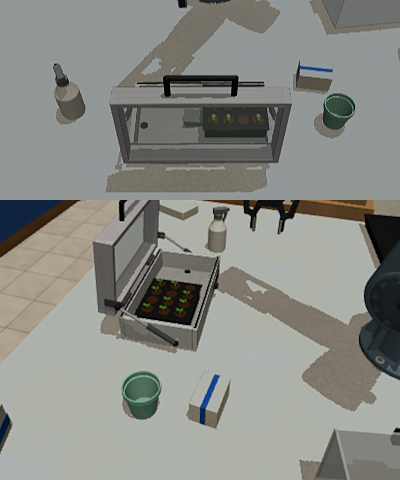

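The tray is level within about 0.003 rad by both cameras, and the wedge is in place. The lid stands open, and the bottle, pot and carton haven't moved. The gripper is clear, so I'm handing in.

```bash
python3 -c "
from bench import ctrl
print(ctrl.hand_in())"
```

```text
the job is handed in; nothing more can be done
None
```

The job is done and handed in at about 20 s of the 72 s allowed. I lifted the lid by its handle to about 1.15 rad and let go, and the struts carried it fully open. I then gripped the wedge near its thick end and slid it thin end first between the runners, under the tray's low end. I released it there and moved the gripper clear.

**Last checks, gripper clear:**
- **Lid:** standing open, with the handle above the hinge at about 0.338 m.
- **Tray:** level along its length to within about 0.003 rad. The two cameras disagree slightly: the side view gives -0.001 and the wrist view +0.003. The tray's high-end edge measured about 2–3 mm from the chamber's end wall.
- **Wedge:** left in place with its thick end showing. I saw it only in the final picture and did not measure its position after release.
- **Other things on the table:** the pot and carton are within 1–2 mm of where they started. The bottle is too in the scene view, but the side view put it about 1.5 cm off. It was never touched, and I put that down to the side camera seeing only part of it.

The highest wrist force I read was about 26 N, while lifting the lid; I read forces only at the end of each move.

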